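# Press the glass lid onto the preserving jar while the clips go on

## Task

Take the glass lid with its rubber ring from the white tray and set it level and centred in the mouth of the short open jar packed with gherkins. Press it straight down, gently at first and then with a steady push of about 10 newtons (7 to 14; never lean on the glass), so that I can snap the steel clips on: keep that push for at least three seconds and finish the job still pressing, without letting up. Leave the other jars, the funnel and the dish of clips where they are.

Things in the scene. Friction and masses are not known exactly. Their poses are not given: they have to be found in the camera images.
- lid: clear round glass jar lid, 67 mm across, 21 mm high in all, 0.12 kg, right side up in the white tray at the start; yaw does not matter. Origin: centre of the plug's underside, z up. Plug 51 mm in diameter with chamfered foot, z 0 to 7 mm; flange 67 mm in diameter, z 7 to 12 mm; raised stacking boss 44 mm in diameter, z 12 to 21 mm, by which it can be pinched from above
- lid_boss (a point): centre of the top of the lid's boss, 21 mm above the lid's origin
- lid_ring (a joint): squeeze of the lid's red-brown rubber sealing ring, m: 0 when free, at most 0.0028. The ring sits round the plug under the flange, 65 mm outside, 3 mm thick, its underside 4 mm above the lid's origin; it bears on the jar's rim and is springy: about 1 mm of squeeze for every 6 N of push
- jar: short tulip-shaped glass jar packed with green gherkins, open, 80 mm high, 71 mm across the belly, loose on the table, about 0.4 kg. Origin: centre of its underside, z up
- jar_rim (a point): centre of the jar's mouth at the level of the rim's top, 80 mm above the jar's origin. The rim is 67 mm outside, the mouth 56 mm inside. With the lid seated and not yet pushed, the lid's origin lies on the jar's axis 4 mm below this point
- tray: shallow white enamel tray with the lid in it, 190 x 150 mm (x, y), wall 12 mm high and 4 mm thick, floor 4 mm thick, fixed to the table. Origin: centre of its underside
- closed_jar: bystander: the same jar filled with dark red jelly, lid already clipped on, about 98 mm high. Origin: centre of its underside
- tall_jar: bystander: empty straight open glass jar, 130 mm high, 68 mm across. Origin: centre of its underside
- funnel: bystander: steel wide-mouth filling funnel standing on its spout, 70 mm high, 116 mm across. Origin: centre of its underside
- clip_dish: bystander: small white dish with the steel clips, 116 mm across, 26 mm high. Origin: centre of its underside
Not all that is in view belongs to the job. Several things have the shape of the lid; the one meant has the colours described above.

How it is judged:
By the outcome, as a careful person would: the job done as asked, in the order asked, and still so for the second after the job is handed in, while the arm keeps its last pose, push and grip.
It also fails if it takes over 54 s, if anything falls off the work surface, if the arm or the gripper's body presses on something with over 40 N, if the wrist force passes 120 N, or if a joint passes its speed limit or range.

## Robot

A 6-joint arm with a two-finger parallel gripper is mounted at the origin on the work surface. World frame = base frame: x ahead of the robot, y to its left, z up, the work surface at z = 0. Lengths are in m, angles in rad, forces in N, time in s.
With the tool pointing down it reaches from about 0.25 to 0.775 m from the base axis. Payload 4 kg.
Tool frame: the origin (TCP) lies midway between the tips of the shut fingers; the grasp point (between the pads) lies 19 mm behind it (grip_point_offset is the distance from the TCP to the grasp point, in m); z points along the fingers, y is the line along which they close (so a half turn about z gives the same grasp; the last joint's range is limited). The gripper opens to 94 mm and grips with 3 to 60 N. Pads are 16 mm wide; open, the fingers measure 119 mm over their backs; the gripper's body (75 mm by 177 mm) begins 78 mm behind the grasp point.
Start: joints at [1.126, 0.087, 1.371, -0, 1.684, -0.103], TCP at [0.184, 0.518, 0.181] pointing down, gripper open.
Joint ranges: [-3.1, 3.1], [-0.76, 2.03], [0.27, 2.55], [-1.08, 4.22], [0.17, 2.65], [-2.57, 2.57]. Speed limits (rad/s): [2.79, 2.79, 3.14, 3.14, 3.14, 3.14].

## Interface

Orientations are given as [roll, pitch, yaw] about the fixed x, y, z axes, in that order (R = Rz(yaw) Ry(pitch) Rx(roll)).
In Python, from bench import * gives the robot as it stands.
- The arm moves only by the tool carry_out, never from a script. Its argument "commands" is a list of rows, each a list of 6 numbers: the shift along the tool's x, y, z in m, then the turn, a rotation vector about the tool's x, y, z in rad. In form: [[tx, ty, tz, rx, ry, rz], ...]. A call has exactly 5 rows; each row is the pose to reach, as a shift and turn from the pose commanded when the call began, along the tool's axes at that moment; what a row does not reach only later rows make up. A row lasts 1/10 s, in which the tool goes at most 50 mm and 8.59 degrees, less where a joint would pass 70% of its speed; a pose out of reach is approached as far as the arm can. A call with a gripper value outside its range is refused whole. "jaw" is the opening, from 0 (shut) to 1 (fully open), set as the call begins (left out, the last holds). The fingers move at their own pace and stop on an object; the grip force is fixed at half the most. Time passes only in rows, so rows that repeat a pose let the fingers close, or fill a call up. It gives the time, the measured TCP pose, the force, the opening and the grip force at its end, in the units of the state.
- get_obs(): the state, without advancing time (a new reading comes with each control period).
- snapshot(name): name is "side" or "top"; returns a dict with "img" (420x560x3 uint8, red, green, blue), "range_z" (420x560 float32, m along the optical axis (not along the pixel's ray), 0 where there is no reading), "fx", "fy", "cx", "cy" (pixels), "R" (3x3) and "t" (3): a world point X has camera coordinates R X + t. Camera axes: x right, y down, z forward; pixel columns grow to the right and rows downward; lengths in m; the calibration is good to about 2 mm. A picture is of the moment at which its call begins.
- close_job(): hands the job in; it is judged then, once.
The state is a dict: "time": time; "joint_positions": joint angles; "qvel": joint speeds; "joint_torque": joint torques, N m; "tool_pos": TCP position; "ee_rot": TCP orientation; "wrist_force": force on the tool from outside, world axes, zero at the start; "wrist_torque": the same for the moment, N m; "width": finger opening in m; "finger_force": force on a finger pad.
Only numpy, scipy, OpenCV 4.12 (cv2) and the standard library are available. Lean on these libraries where they do the work, as an engineer would, in place of code of your own. Each camera call takes 0.05 s, during which the arm holds its last target. There are 200 camera calls.

## Working session

There is one attempt and no reset: what is moved stays moved. The work goes in short steps, Python scripts to look and compute and a tool call to move; the robot and the scene stay as the last step left them, time stands still between calls to the robot, and variables do not carry over. Pictures are saved under pics/ and viewed, at most 11 in all, crops included, and the job is handed in when it is done.

Besides the shell and the picture viewer there is one more tool, called after "Emit:" in YAML: its name, and indented under it one key for each argument. carry_out: Moves the arm, as the interface text tells. Its arguments: {"type":"object","properties":{"commands":{"type":"array","items":{"type":"array","items":{"type":"number"}}},"jaw":{"type":"number"}},"required":["commands"]}

```bash
mkdir -p pics; cat > h.py <<'E'
from bench import *
import numpy as np, cv2
def save(n,s): cv2.imwrite(f'pics/{n}.png', cv2.cvtColor(s['img'],cv2.COLOR_RGB2BGR))
def ray(s,u,v):
    d=s['R'].T@np.array([(u-s['cx'])/s['fx'],(v-s['cy'])/s['fy'],1]); return -s['R'].T@s['t'], d
def atz(s,u,v,z):
    c,d=ray(s,u,v); return c+d*(z-c[2])/d[2]
def deproj(s,u,v):
    c,d=ray(s,u,v); return c+d*s['range_z'][int(v),int(u)]
def tri(s1,p1,s2,p2):
    c1,d1=ray(s1,*p1); c2,d2=ray(s2,*p2)
    a=np.linalg.lstsq(np.c_[d1,-d2],c2-c1,rcond=None)[0]
    q1,q2=c1+a[0]*d1,c2+a[1]*d2
    return (q1+q2)/2,np.linalg.norm(q1-q2)
def load(n): return dict(np.load(f'pics/{n}.npz'))
E
python3 - <<'E'
from h import *
for n in('top','side'):
    s=snapshot(n); save(n,s); np.savez(f'pics/{n}.npz',**s)
    print(n,s['fx'],s['cx'],s['cy'],-s['R'].T@s['t'],s['R'][2])
o=get_obs(); print(o)
E
```

```text
top 379.38457090189405 274.9293002418719 208.86562521867472 [ 0.48880221 -0.00903601  0.9293338 ] [ 0.12165394  0.0112866  -0.9925084 ]
side 388.6004023298661 278.18159238362705 212.72719463889368 [ 0.27209579 -0.43293775  0.71631264] [ 0.41633101  0.51101635 -0.75201781]
{'time': 0.1, 'joint_positions': array([ 1.12590490e+00,  8.78747920e-02,  1.37208527e+00, -2.96610523e-05,
        1.68362635e+00, -1.03079527e-01]), 'qvel': array([-0.0009169 , -0.00223596, -0.00415801, -0.00077508, -0.00220917,
       -0.00081158]), 'joint_torque': array([ 3.44346023e-03, -3.41254342e+01, -3.03300691e+01,  7.19630462e-02,
        3.04175634e-02, -1.07690191e-04]), 'tool_pos': array([0.18412342, 0.51768139, 0.17973379]), 'ee_rot': array([-3.13960644e+00, -1.75829414e-04,  2.79977727e+00]), 'wrist_force': array([-0.36225277, -0.14216696,  0.15447405]), 'wrist_torque': array([ 0.01154337, -0.01175609, -0.05255453]), 'finger_force': 0.0, 'width': 0.0944765189298885}
```

View pics/top.png

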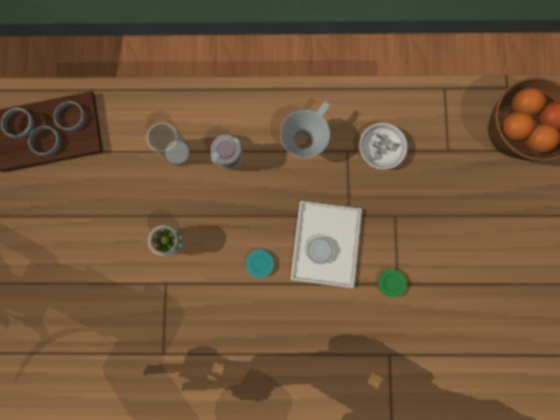

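View pics/side.png

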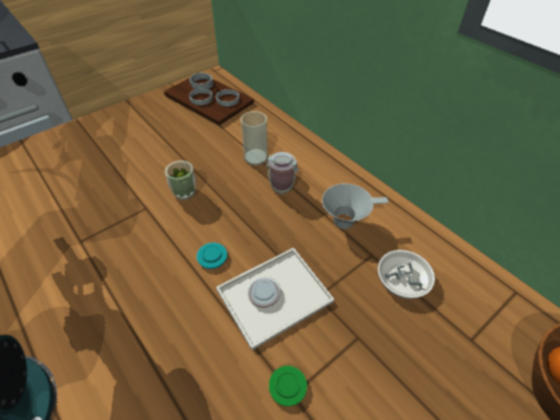

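The top view shows the lid in the tray at about (320,250) and the gherkin jar at (164,240). In the side view they are at (264,292) and (180,178). Next I'll enlarge both in one composite.

```bash
python3 - <<'E'
from h import *
T,S=load('top'),load('side')
def crop(s,u,v,r=24):
    c=s['img'][v-r:v+r,u-r:u+r]; c=cv2.resize(c,(384,288*4//3),interpolation=cv2.INTER_CUBIC)[:, :]
    for k in range(0,48,8):
        cv2.putText(c,str(u-r+k),(k*8,10),0,.35,(255,255,0)); cv2.putText(c,str(v-r+k),(0,k*8+4),0,.35,(255,255,0)); c[::4,k*8]=255;c[k*8,::4]=255
    return cv2.resize(c,(300,300))
im=np.vstack([np.hstack([crop(T,320,250),crop(T,166,240)]),np.hstack([crop(S,264,292),crop(S,180,178)])])
save('crop',dict(img=im))
for s,pts in((T,[(320,250),(320,240),(345,230),(158,229),(164,240),(172,240)]),(S,[(264,292),(264,286),(290,290),(180,165),(180,178)])):
    for p in pts: print(p,deproj(s,*p).round(4))
E
```

```text
(320, 250) [ 0.5015 -0.1059  0.0217]
(320, 240) [ 0.5254 -0.1068  0.0163]
(345, 230) [ 0.5503 -0.1695  0.0025]
(158, 229) [0.5485 0.2681 0.0659]
(164, 240) [0.5235 0.2541 0.0635]
(172, 240) [0.5238 0.2383 0.0546]
(264, 292) [ 0.4999 -0.1093  0.024 ]
(264, 286) [ 0.5078 -0.0991  0.0254]
(290, 290) [ 0.5498 -0.1318  0.008 ]
(180, 165) [0.5391 0.2799 0.0708]
(180, 178) [0.5113 0.2265 0.0828]
```

View pics/crop.png

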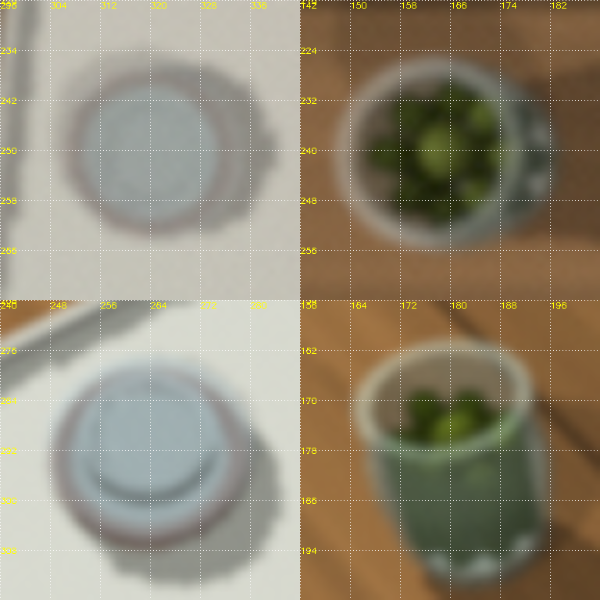

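The crops give these centres. Lid boss top: top view (319.4,249.7), side view (263.7,288.3). Jar rim: top view (161.9,239.7), side view (178.2,169.7).

```bash
python3 - <<'E'
from h import *
T,S=load('top'),load('side')
for n,a,b,z in(('boss',(319.4,249.7),(263.7,288.3),.025),('rim',(161.9,239.7),(178.2,169.7),.08)):
    print(n,tri(T,a,S,b),atz(T,*a,z),atz(S,*b,z))
# model overlay: outline projections
def proj(s,X): p=(s['R']@X.T).T+s['t']; return np.c_[s['fx']*p[:,0]/p[:,2]+s['cx'],s['fy']*p[:,1]/p[:,2]+s['cy']]
th=np.linspace(0,2*np.pi,60)
def circ(c,r,z): return np.c_[c[0]+r*np.cos(th),c[1]+r*np.sin(th),th*0+z]
for n,c,L in(('lid',atz(T,319.4,249.7,.025)[:2],[(.022,.025),(.0335,.016)]),('jar',atz(T,161.9,239.7,.08)[:2],[(.0335,.08)])):
    for r,z in L:
        for q,s in(('T',T),('S',S)):
            p=proj(s,circ(c,r,z)); print(n,r,q,p.min(0).round(1),p.max(0).round(1))
E
```

```text
boss (array([ 0.50263842, -0.10402799,  0.02833493]), np.float64(0.0011678958620046662)) [ 0.50217676 -0.10409344  0.025     ] [ 0.50428139 -0.10269837  0.025     ]
rim (array([0.52262323, 0.25304988, 0.08381265]), np.float64(0.001574962854001598)) [0.52348938 0.25388219 0.08      ] [0.52344422 0.25759092 0.08      ]
lid 0.022 T [310.1 240.4] [328.7 259.1]
lid 0.022 S [252.4 279.9] [274.2 299.2]
lid 0.0335 T [305.  235.7] [333.  263.9]
lid 0.0335 S [246.9 277.4] [279.9 306.6]
jar 0.0335 T [147.  224.8] [176.8 254.7]
jar 0.0335 S [164.8 161.3] [193.1 180.2]
```

Triangulation puts the boss top at z≈0.028 against an expected 0.025, and the rim at 0.084 against 0.080. Both fit within calibration. I'll move over the lid, keeping the yaw, with the jaw partly open.

Emit:
carry_out:
  commands:
    - [-0.02, -0.018, 0, 0, 0, 0]
    - [-0.05, -0.046, 0, 0, 0, 0]
    - [-0.085, -0.079, 0, 0, 0, 0]
    - [-0.12, -0.112, 0, 0, 0, 0]
    - [-0.155, -0.145, 0, 0, 0, 0]
  jaw: 0.72

```text
time: 0.6
tool_pos: [0.2819, 0.3278, 0.1802]
ee_rot: [-3.141, -0.0, 2.801]
wrist_force: [1.3, 0.1, 0.3]
width: 0.0674
finger_force: 0.0
```

Emit:
carry_out:
  commands:
    - [-0.035, -0.033, 0, 0, 0, 0]
    - [-0.07, -0.066, 0, 0, 0, 0]
    - [-0.105, -0.099, 0, 0, 0, 0]
    - [-0.14, -0.132, 0, 0, 0, 0]
    - [-0.175, -0.165, 0, 0, 0, 0]

```text
time: 1.1
tool_pos: [0.3916, 0.1137, 0.1805]
ee_rot: [3.141, 0.0, 2.8]
wrist_force: [0.7, 0.5, -0.1]
width: 0.0677
finger_force: 0.0
```

Emit:
carry_out:
  commands:
    - [-0.035, -0.033, 0.01, 0, 0, 0]
    - [-0.07, -0.066, 0.03, 0, 0, 0]
    - [-0.105, -0.099, 0.06, 0, 0, 0]
    - [-0.14, -0.132, 0.08, 0, 0, 0]
    - [-0.16, -0.15, 0.09, 0, 0, 0]

```text
time: 1.6
tool_pos: [0.4913, -0.0815, 0.0885]
ee_rot: [-3.141, -0.003, 2.798]
wrist_force: [0.1, 0.5, 0.2]
width: 0.0676
finger_force: 0.0
```

```bash
cat >> h.py <<'E'
from scipy.spatial.transform import Rotation as Ro
def delta(target,p=None):
    o=get_obs(); p=o['tool_pos'] if p is None else p
    return Ro.from_euler('xyz',o['ee_rot']).as_matrix().T@(np.array(target)-p)
E
python3 - <<'E'
from h import *
s=snapshot('side'); save('side2',dict(img=cv2.resize(s['img'][220:380,160:360],(800,640))[:600]))
o=get_obs(); print(o['time'],o['tool_pos'],o['ee_rot'],o['wrist_force'],o['width']); print(delta([.503,-.104,.04]))
E
```

```text
1.65 [ 0.49207722 -0.08563672  0.08589614] [-3.13754922 -0.00370094  2.79514203] [ 1.20655348 -2.9307404  -0.3262036 ] 0.06774654170989212
[-0.016679   -0.01337781  0.04588919]
```

View pics/side2.png

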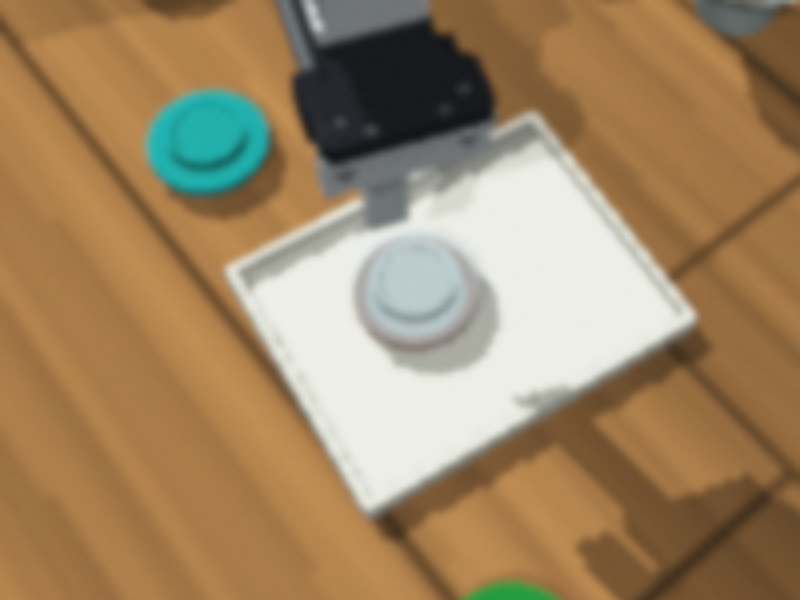

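The open gripper hangs just behind the lid, and the lid's boss is at about crop (416,282). I'll move above it and let the arm settle.

Emit:
carry_out:
  commands:
    - [-0.008, -0.008, 0.01, 0, 0, 0]
    - [-0.016, -0.015, 0.025, 0, 0, 0]
    - [-0.019, -0.019, 0.04, 0, 0, 0]
    - [-0.019, -0.019, 0.045, 0, 0, 0]
    - [-0.019, -0.019, 0.045, 0, 0, 0]

```text
time: 2.15
tool_pos: [0.5024, -0.1027, 0.0446]
ee_rot: [3.141, -0.002, 2.801]
wrist_force: [0.4, -1.0, -0.5]
width: 0.0678
finger_force: 0.0
```

Emit:
carry_out:
  commands:
    - [0, 0, 0, 0, 0, 0]
    - [0, 0, 0, 0, 0, 0]
    - [0, 0, 0, 0, 0, 0]
    - [0, 0, 0, 0, 0, 0]
    - [0, 0, 0, 0, 0, 0]

```text
time: 2.65
tool_pos: [0.5036, -0.1037, 0.0461]
ee_rot: [3.141, 0.001, 2.8]
wrist_force: [0.8, 0.3, 1.1]
width: 0.0677
finger_force: 0.0
```

```bash
python3 - <<'E'
from h import *
s=snapshot('side'); t=snapshot('top'); save('two3',dict(img=np.hstack([cv2.resize(s['img'][240:340,210:310],(400,400),interpolation=2),cv2.resize(t['img'][200:300,270:370],(400,400),interpolation=2)])))
o=get_obs(); print(o['time'],o['tool_pos'],o['ee_rot'],o['wrist_force'],o['width']); print(delta([.503,-.104,.018]))
E
```

```text
2.75 [ 0.50345825 -0.10370169  0.04593299] [3.14151404e+00 3.50904772e-04 2.79983770e+00] [ 0.05782276 -0.24855638 -0.36330783] 0.06764798211008624
[ 0.00034157 -0.00043683  0.02793284]
```

View pics/two3.png

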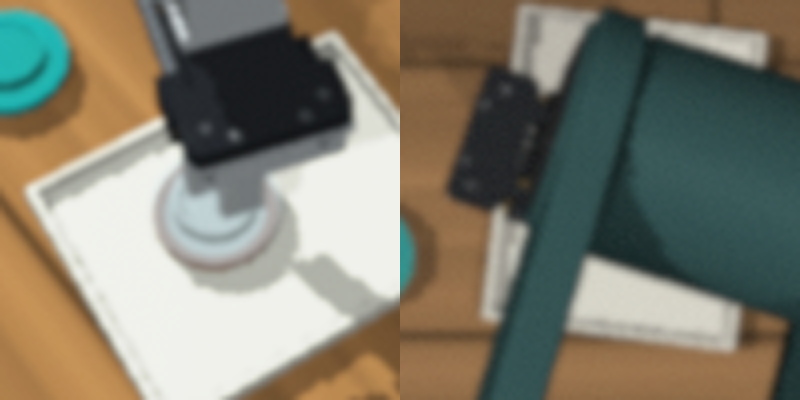

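Side view: the near fingertip is at about crop (240,210), which is pixel (269.5,292), and the lid centre is at about crop (217,215). I'll check this against the projected model.

```bash
python3 - <<'E'
from h import *
S=load('side')
o=get_obs();R=Ro.from_euler('xyz',o['ee_rot']).as_matrix();p=o['tool_pos']
def proj(X): q=S['R']@X+S['t']; return np.array([S['fx']*q[0]/q[2]+S['cx'],S['fy']*q[1]/q[2]+S['cy']])
f=lambda px:((px-[210,240])*4).round(0)
for sy in(-1,1):
  for sx in(-1,1): 
    print(sy,sx,[f(proj(p+R@[sx*.008,sy*(.0338+d),0])) for d in(0,.012)])
print('lid boss',f(proj(np.array([.503,-.104,.025]))),'flange',f(proj(np.array([.503,-.104,.016]))))
E
```

```text
-1 -1 [array([251., 227.]), array([259., 248.])]
-1 1 [array([220., 237.]), array([227., 258.])]
1 -1 [array([208., 115.]), array([201.,  96.])]
1 1 [array([178., 123.]), array([171., 105.])]
lid boss [214. 196.] flange [215. 205.]
```

```bash
python3 - <<'E'
from h import *
s=snapshot('side')
o=get_obs();R=Ro.from_euler('xyz',o['ee_rot']).as_matrix();p=o['tool_pos']
for v in range(280,304,2):
    print(v,[tuple((1000*(R.T@(deproj(s,u,v)-p))).round().astype(int)) for u in range(254,282,4)])
im=cv2.resize(s['img'][265:315,235:300],(780,600),interpolation=2)
im=cv2.convertScaleAbs(im,alpha=1.3); save('z4',dict(img=im))
E
```

```text
280 [(np.int64(11), np.int64(31), np.int64(28)), (np.int64(31), np.int64(-84), np.int64(-160)), (np.int64(26), np.int64(-87), np.int64(-161)), (np.int64(19), np.int64(-86), np.int64(-157)), (np.int64(13), np.int64(-84), np.int64(-150)), (np.int64(4), np.int64(-79), np.int64(-137)), (np.int64(-3), np.int64(-78), np.int64(-132))]
282 [(np.int64(13), np.int64(25), np.int64(26)), (np.int64(32), np.int64(-84), np.int64(-155)), (np.int64(25), np.int64(-84), np.int64(-151)), (np.int64(19), np.int64(-84), np.int64(-148)), (np.int64(11), np.int64(-79), np.int64(-134)), (np.int64(4), np.int64(-79), np.int64(-131)), (np.int64(-3), np.int64(-78), np.int64(-127))]
284 [(np.int64(14), np.int64(22), np.int64(28)), (np.int64(32), np.int64(-85), np.int64(-150)), (np.int64(24), np.int64(-79), np.int64(-136)), (np.int64(18), np.int64(-79), np.int64(-132)), (np.int64(11), np.int64(-78), np.int64(-128)), (np.int64(4), np.int64(-79), np.int64(-125)), (np.int64(-33), np.int64(6), np.int64(29))]
286 [(np.int64(17), np.int64(12), np.int64(19)), (np.int64(31), np.int64(-78), np.int64(-133)), (np.int64(24), np
[... 2063 characters left out ...]
.int64(28)), (np.int64(-22), np.int64(-25), np.int64(28))]
300 [(np.int64(25), np.int64(-14), np.int64(27)), (np.int64(17), np.int64(-16), np.int64(28)), (np.int64(10), np.int64(-20), np.int64(27)), (np.int64(2), np.int64(-21), np.int64(29)), (np.int64(-5), np.int64(-25), np.int64(27)), (np.int64(-13), np.int64(-27), np.int64(27)), (np.int64(-23), np.int64(-23), np.int64(40))]
302 [(np.int64(26), np.int64(-18), np.int64(28)), (np.int64(19), np.int64(-20), np.int64(29)), (np.int64(11), np.int64(-23), np.int64(28)), (np.int64(4), np.int64(-26), np.int64(28)), (np.int64(-4), np.int64(-29), np.int64(26)), (np.int64(-11), np.int64(-31), np.int64(28)), (np.int64(-21), np.int64(-28), np.int64(39))]
```

View pics/z4.png

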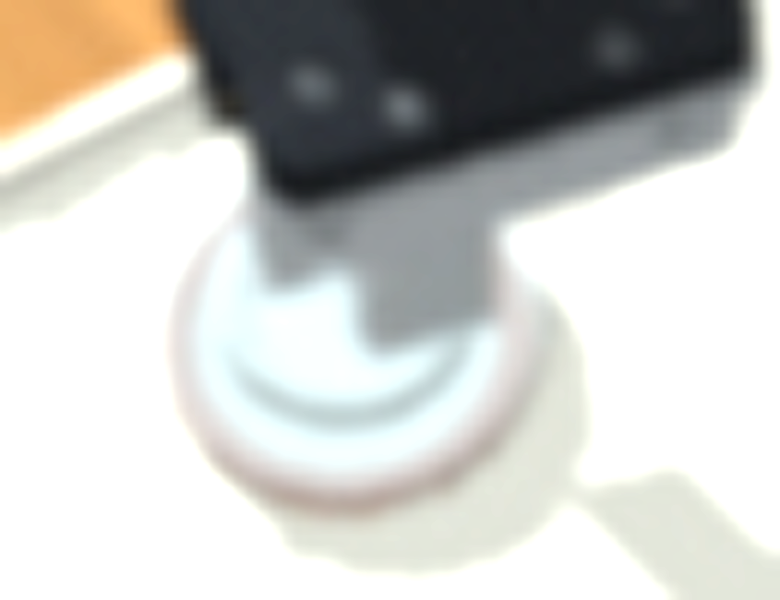

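Depth says the visible fingertips end higher than the reported TCP. I'll descend carefully to TCP z≈0.018, which is safe either way, and look again.

Emit:
carry_out:
  commands:
    - [0, 0, 0.007, 0, 0, 0]
    - [0, 0, 0.014, 0, 0, 0]
    - [0, 0, 0.021, 0, 0, 0]
    - [0, 0, 0.027, 0, 0, 0]
    - [0, 0, 0.027, 0, 0, 0]

```text
time: 3.3
tool_pos: [0.5022, -0.1033, 0.0171]
ee_rot: [3.142, -0.003, 2.8]
wrist_force: [-0.1, 0.5, 0.6]
width: 0.0676
finger_force: 0.0
```

```bash
python3 - <<'E'
from h import *
s=snapshot('side')
o=get_obs();R=Ro.from_euler('xyz',o['ee_rot']).as_matrix();p=o['tool_pos'];print(p,o['wrist_force'])
for u in(262,266,270,274): print(u,[(v,*[int(k) for k in 1000*(R.T@(deproj(s,u,v)-p))]) for v in range(288,310,2)])
im=cv2.resize(s['img'][265:315,235:300],(780,600),interpolation=2)
im=cv2.convertScaleAbs(im,alpha=.9); save('z5',dict(img=im))
E
```

```text
[ 0.50276463 -0.10349532  0.01785918] [-0.77255137  0.71470897  0.37841142]
262 [(288, 26, -86, -164), (290, 26, -86, -160), (292, 26, -85, -151), (294, 24, -78, -132), (296, 24, -78, -125), (298, 9, -19, -9), (300, 9, -19, -1), (302, 10, -23, 0), (304, 11, -26, 1), (306, 12, -30, 2), (308, 13, -30, 9)]
266 [(288, 19, -86, -162), (290, 19, -85, -154), (292, 17, -78, -135), (294, 17, -79, -130), (296, 7, -44, -57), (298, 8, -45, -52), (300, 8, -44, -43), (302, 8, -43, -34), (304, 4, -29, 1), (306, 5, -32, 2), (308, 5, -32, 10)]
270 [(288, 12, -85, -156), (290, 12, -84, -148), (292, 10, -78, -131), (294, 10, -78, -124), (296, 0, -44, -55), (298, 0, -43, -44), (300, 0, -44, -38), (302, -4, -28, 0), (304, -3, -32, 0), (306, -3, -30, 11), (308, -2, -34, 12)]
274 [(288, 5, -85, -151), (290, 3, -78, -134), (292, 3, -78, -127), (294, -7, -43, -55), (296, -7, -44, -49), (298, -7, -44, -41), (300, -13, -26, 0), (302, -11, -31, 0), (304, -12, -29, 11), (306, -11, -32, 12), (308, -9, -37, 11)]
```

View pics/z5.png

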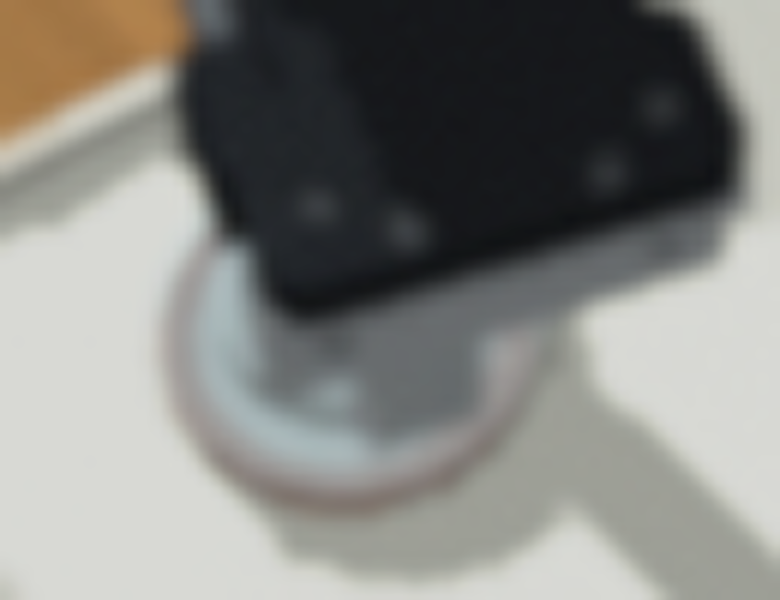

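The fingers seem to swing in an arc: their tips retract when open and come down as they close. I'll close here and watch the width and force.

Emit:
carry_out:
  commands:
    - [0, 0, 0, 0, 0, 0]
    - [0, 0, 0, 0, 0, 0]
    - [0, 0, 0, 0, 0, 0]
    - [0, 0, 0, 0, 0, 0]
    - [0, 0, 0, 0, 0, 0]
  jaw: 0.4

```text
time: 3.85
tool_pos: [0.5035, -0.1037, 0.019]
ee_rot: [3.141, 0.0, 2.8]
wrist_force: [1.0, 0.3, -0.2]
width: 0.0381
finger_force: 0.0
```

```bash
python3 - <<'E'
from h import *
s=snapshot('side')
o=get_obs();R=Ro.from_euler('xyz',o['ee_rot']).as_matrix();p=o['tool_pos'];print(p,o['wrist_force'],o['width'],o['finger_force'])
for u in(262,266,270,274): print(u,[(v,*[int(k) for k in 1000*(R.T@(deproj(s,u,v)-p))]) for v in range(288,310,2)])
E
```

```text
[ 0.50345648 -0.10370761  0.01890069] [0.56687817 1.65323773 0.30145393] 0.03789297578979568 0.0
262 [(288, 26, -86, -164), (290, 26, -86, -158), (292, 26, -85, -150), (294, 25, -79, -133), (296, 25, -78, -125), (298, 10, -20, -9), (300, 10, -20, -1), (302, 11, -24, -1), (304, 12, -26, 2), (306, 13, -30, 3), (308, 13, -29, 13)]
266 [(288, 20, -86, -160), (290, 19, -84, -151), (292, 18, -78, -133), (294, 18, -79, -128), (296, 1, -18, -9), (298, 1, -20, -4), (300, 2, -21, 1), (302, 3, -26, 0), (304, 5, -30, 0), (306, 6, -32, 3), (308, 5, -31, 13)]
270 [(288, 13, -86, -156), (290, 10, -77, -134), (292, 11, -77, -128), (294, -8, -15, -6), (296, -6, -20, -8), (298, -6, -21, -2), (300, -5, -24, 0), (302, -3, -28, 1), (304, -2, -32, 1), (306, -2, -30, 13), (308, -1, -34, 13)]
274 [(288, 6, -84, -150), (290, 4, -78, -132), (292, 4, -78, -125), (294, -16, -14, 0), (296, -15, -18, 0), (298, -14, -22, 1), (300, -12, -27, 0), (302, -11, -29, 3), (304, -12, -28, 13), (306, -10, -34, 11), (308, -9, -37, 13)]
```

The fingers closed to 38 mm without meeting the 44 mm boss, so the real tips sit about 34 mm behind the reported TCP, as the depth showed. I'll open to about 56 mm and descend in steps, watching the force.

Emit:
carry_out:
  commands:
    - [0, 0, 0, 0, 0, 0]
    - [0, 0, 0, 0, 0, 0]
    - [0, 0, 0.006, 0, 0, 0]
    - [0, 0, 0.012, 0, 0, 0]
    - [0, 0, 0.018, 0, 0, 0]
  jaw: 0.62

```text
time: 4.4
tool_pos: [0.5031, -0.1036, -0.0001]
ee_rot: [3.142, -0.001, 2.8]
wrist_force: [-0.3, 0.5, -0.2]
width: 0.0581
finger_force: 0.0
```

Emit:
carry_out:
  commands:
    - [0, 0, 0.002, 0, 0, 0]
    - [0, 0, 0.005, 0, 0, 0]
    - [0, 0, 0.008, 0, 0, 0]
    - [0, 0, 0.008, 0, 0, 0]
    - [0, 0, 0.008, 0, 0, 0]

```text
time: 4.9
tool_pos: [0.5034, -0.1037, -0.0072]
ee_rot: [3.142, 0.0, 2.8]
wrist_force: [-0.6, -0.4, 0.7]
width: 0.0584
finger_force: 0.0
```

```bash
python3 - <<'E'
from h import *
s=snapshot('side')
o=get_obs();R=Ro.from_euler('xyz',o['ee_rot']).as_matrix();p=o['tool_pos'];print(p,o['wrist_force'],o['width'],o['finger_force'])
for u in(266,268,270,272,274,276): print(u,[(v,*[int(k) for k in 1000*(R.T@(deproj(s,u,v)-p))]) for v in range(298,312,1)])
im=cv2.resize(s['img'][270:320,235:300],(780,600),interpolation=2); save('z6',dict(img=im))
E
```

```text
[ 0.50350469 -0.10372747 -0.00708205] [-0.17003747 -0.34900654 -0.59926611] 0.05833017817966115 0.0
266 [(298, 20, -84, -152), (299, 20, -84, -148), (300, 18, -78, -133), (301, 19, -79, -131), (302, 18, -78, -127), (303, 7, -38, -45), (304, 7, -39, -44), (305, 7, -39, -39), (306, 6, -32, -22), (307, 5, -29, -12), (308, 6, -31, -12), (309, 6, -34, -13), (310, 7, -36, -12), (311, 8, -37, -12)]
268 [(298, 16, -84, -148), (299, 15, -78, -134), (300, 15, -79, -133), (301, 15, -79, -130), (302, 15, -77, -123), (303, 3, -39, -45), (304, 3, -38, -40), (305, 4, -40, -39), (306, 1, -32, -18), (307, 1, -30, -12), (308, 2, -33, -13), (309, 3, -35, -13), (310, 3, -37, -12), (311, 4, -40, -13)]
270 [(298, 13, -84, -146), (299, 11, -79, -134), (300, 11, -78, -130), (301, 11, -78, -125), (302, 0, -39, -46), (303, 0, -38, -40), (304, 0, -39, -38), (305, -2, -32, -19), (306, -2, -30, -13), (307, -2, -32, -13), (308, -1, -34, -12), (309, 0, -36, -12), (310, 0, -38, -12), (311, 0, -41, -13)]
272 [(298, 8, -78, -134), (299, 8, -80, -133), (300, 8, -79, -129), (301, -4, -39, -48), (302, -4, -39, -43), (303, -4, -39, -40), (304, -4, -38, -34), (305, -7, -29, -12), (306, -6, -32, -13), (307, -5, -34, -14), (308, -5, -35, -12), (309, -4, -37, -10), (310, -3, -40, -13), (311, -3, -42, -12)]
274 [(298, 4, -78, -132), (299, 4, -79, -130), (300, 4, -78, -124), (301, -8, -39, -45), (302, -8, -39, -40), (303, -8, -39, -36), (304, -11, -28, -12), (305, -11, -30, -12), (306, -10, -33, -12), (307, -9, -34, -11), (308, -8, -38, -14), (309, -8, -39, -13), (310, -7, -42, -15), (311, -6, -43, -12)]
276 [(298, 0, -77, -127), (299, 0, -78, -126), (300, -16, -28, -25), (301, -16, -29, -22), (302, -17, -26, -12), (303, -16, -29, -15), (304, -15, -31, -14), (305, -15, -32, -12), (306, -14, -34, -12), (307, -13, -37, -15), (308, -12, -38, -13), (309, -12, -40, -11), (310, -11, -43, -13), (311, -10, -45, -13)]
```

View pics/z6.png

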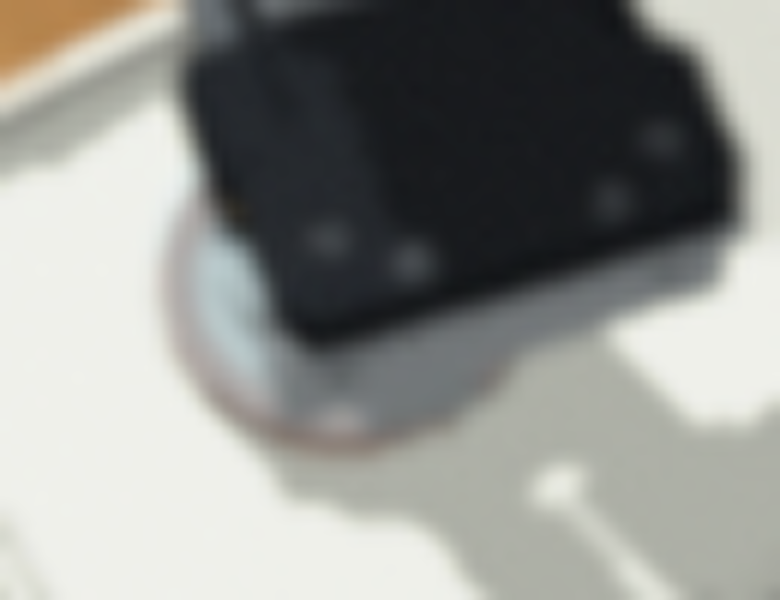

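The near fingertip ends about 10 mm above the flange top in depth, and the side view shows it over the flange at about crop (380,400). I'll lower it gently.

Emit:
carry_out:
  commands:
    - [0, 0, 0.0015, 0, 0, 0]
    - [0, 0, 0.003, 0, 0, 0]
    - [0, 0, 0.0045, 0, 0, 0]
    - [0, 0, 0.006, 0, 0, 0]
    - [0, 0, 0.006, 0, 0, 0]

```text
time: 5.45
tool_pos: [0.5039, -0.1039, -0.0086]
ee_rot: [-3.141, 0.001, 2.8]
wrist_force: [-8.4, 3.0, 20.9]
width: 0.0585
finger_force: 10.5
```

Emit:
carry_out:
  commands:
    - [0, 0, 0.0003, 0, 0, 0]
    - [0, 0, 0.0006, 0, 0, 0]
    - [0, 0, 0.001, 0, 0, 0]
    - [0, 0, 0.001, 0, 0, 0]
    - [0, 0, 0.001, 0, 0, 0]

```text
time: 5.95
tool_pos: [0.504, -0.1039, -0.0087]
ee_rot: [-3.141, 0.002, 2.8]
wrist_force: [-9.8, 3.2, 25.2]
width: 0.0586
finger_force: 12.7
```

```bash
python3 - <<'E'
from h import *
s=snapshot('side')
o=get_obs();R=Ro.from_euler('xyz',o['ee_rot']).as_matrix();p=o['tool_pos'];print(p,o['wrist_force'],o['width'],o['finger_force'])
for u in(268,270,272,274): print(u,[(v,*[int(k) for k in 1000*(R.T@(deproj(s,u,v)-p))]) for v in range(302,311,1)])
E
```

```text
[ 0.50398491 -0.10387542 -0.00865722] [-9.45963842  3.12784955 25.62178524] 0.058342499839534254 12.70484508248046
268 [(302, 15, -78, -126), (303, 4, -39, -46), (304, 4, -38, -41), (305, 4, -39, -38), (306, 2, -32, -21), (307, 2, -31, -14), (308, 2, -33, -14), (309, 3, -34, -13), (310, 4, -38, -15)]
270 [(302, 0, -39, -48), (303, 0, -39, -44), (304, 0, -40, -41), (305, 0, -38, -34), (306, -2, -30, -15), (307, -1, -32, -14), (308, 0, -35, -16), (309, 0, -36, -12), (310, 0, -38, -13)]
272 [(302, -3, -39, -46), (303, -3, -39, -41), (304, -3, -39, -37), (305, -6, -29, -13), (306, -6, -30, -11), (307, -5, -35, -16), (308, -4, -35, -13), (309, -3, -39, -17), (310, -3, -41, -16)]
274 [(302, -8, -39, -42), (303, -8, -39, -38), (304, -11, -28, -13), (305, -10, -30, -13), (306, -9, -33, -14), (307, -9, -35, -15), (308, -8, -37, -14), (309, -7, -39, -15), (310, -6, -42, -16)]
```

Contact came at TCP z≈-0.008, with about 25 N shared equally by both fingers. The tips are resting on the flange, so the true tip is about 24 mm behind the TCP and the arm yields about 4.7 N/mm. I'll back off to about 1 mm clear and then close.

Emit:
carry_out:
  commands:
    - [0, 0, -0.003, 0, 0, 0]
    - [0, 0, -0.006, 0, 0, 0]
    - [0, 0, -0.007, 0, 0, 0]
    - [0, 0, -0.007, 0, 0, 0]
    - [0, 0, -0.007, 0, 0, 0]

```text
time: 6.5
tool_pos: [0.503, -0.1036, -0.0079]
ee_rot: [3.142, -0.001, 2.8]
wrist_force: [0.7, 0.5, -0.5]
width: 0.0584
finger_force: 0.0
```

Emit:
carry_out:
  commands:
    - [0, 0, 0, 0, 0, 0]
    - [0, 0, 0, 0, 0, 0]
    - [0, 0, 0, 0, 0, 0]
    - [0, 0, 0, 0, 0, 0]
    - [0, 0, 0, 0, 0, 0]
  jaw: 0.0

```text
time: 7.0
tool_pos: [0.5031, -0.1036, -0.0075]
ee_rot: [3.141, -0.001, 2.8]
wrist_force: [0.1, 0.5, -0.6]
width: 0.0432
finger_force: 30.0
```

Gripped at 43 mm with 30 N. Now I'll lift and check.

Emit:
carry_out:
  commands:
    - [0, 0, -0.005, 0, 0, 0]
    - [0, 0, -0.015, 0, 0, 0]
    - [0, 0, -0.035, 0, 0, 0]
    - [0, 0, -0.065, 0, 0, 0]
    - [0, 0, -0.09, 0, 0, 0]

```text
time: 7.5
tool_pos: [0.5038, -0.1038, 0.0851]
ee_rot: [3.141, 0.002, 2.8]
wrist_force: [1.2, 0.5, -0.7]
width: 0.0429
finger_force: 30.0
```

Emit:
carry_out:
  commands:
    - [0, 0, -0.02, 0, 0, 0]
    - [0, 0, -0.035, 0, 0, 0]
    - [0, 0, -0.035, 0, 0, 0]
    - [0, 0, -0.035, 0, 0, 0]
    - [0, 0, -0.035, 0, 0, 0]

```text
time: 8.0
tool_pos: [0.5024, -0.1034, 0.1162]
ee_rot: [3.142, -0.003, 2.8]
wrist_force: [0.7, 0.6, -2.1]
width: 0.0431
finger_force: 30.0
```

```bash
python3 - <<'E'
from h import *
o=get_obs();print(o['time'],o['tool_pos'],o['ee_rot'],o['wrist_force'],o['width'],o['finger_force'])
print(delta([.523,.254,.12]))
E
```

```text
8.0 [ 0.50242808 -0.10339651  0.11622239] [ 3.14159071e+00 -2.83988858e-03  2.79976432e+00] [ 0.69065626  0.58478756 -2.13800157] 0.04309163038357881 29.999689757823944
[ 0.10043158  0.34361468 -0.00349174]
```

Emit:
carry_out:
  commands:
    - [0.004, 0.015, 0, 0, 0, 0]
    - [0.012, 0.04, 0, 0, 0, 0]
    - [0.022, 0.075, 0, 0, 0, 0]
    - [0.033, 0.113, 0, 0, 0, 0]
    - [0.044, 0.151, 0, 0, 0, 0]

```text
time: 8.5
tool_pos: [0.5117, 0.0557, 0.1168]
ee_rot: [3.141, -0.002, 2.8]
wrist_force: [0.6, 0.2, -2.3]
width: 0.0433
finger_force: 30.0
```

Emit:
carry_out:
  commands:
    - [0.011, 0.038, 0, 0, 0, 0]
    - [0.022, 0.076, 0, 0, 0, 0]
    - [0.033, 0.114, 0, 0, 0, 0]
    - [0.042, 0.145, 0, 0, 0, 0]
    - [0.05, 0.171, 0, 0, 0, 0]

```text
time: 9.0
tool_pos: [0.5213, 0.2342, 0.1165]
ee_rot: [-3.141, -0.002, 2.802]
wrist_force: [-0.4, 0.3, -1.7]
width: 0.043
finger_force: 30.0
```

Emit:
carry_out:
  commands:
    - [0.004, 0.014, 0.005, 0, 0, 0]
    - [0.006, 0.021, 0.01, 0, 0, 0]
    - [0.006, 0.021, 0.01, 0, 0, 0]
    - [0.006, 0.021, 0.01, 0, 0, 0]
    - [0.006, 0.021, 0.01, 0, 0, 0]

```text
time: 9.5
tool_pos: [0.5243, 0.2518, 0.1078]
ee_rot: [-3.141, 0.0, 2.798]
wrist_force: [-0.1, -0.5, -2.3]
width: 0.0431
finger_force: 30.0
```

```bash
python3 - <<'E'
from h import *
s=snapshot('side');t=snapshot('top')
np.savez('pics/s7.npz',**s);np.savez('pics/t7.npz',**t)
o=get_obs();print(o['time'],o['tool_pos'],o['ee_rot'],o['wrist_force'],o['width'],o['finger_force'])
# scaled crops
im=np.hstack([cv2.resize(s['img'][140:205,145:210],(400,400),interpolation=2),cv2.resize(t['img'][205:270,130:195],(400,400),interpolation=2)])
im=cv2.convertScaleAbs(im,alpha=1.3); save('p7',dict(img=im))
E
```

```text
9.6 [0.52447088 0.25203646 0.10818953] [3.14128336e+00 5.68016510e-04 2.79828875e+00] [ 0.21318564  0.85700469 -1.80847408] 0.0428886705843801 29.9997416138649
```

View pics/p7.png

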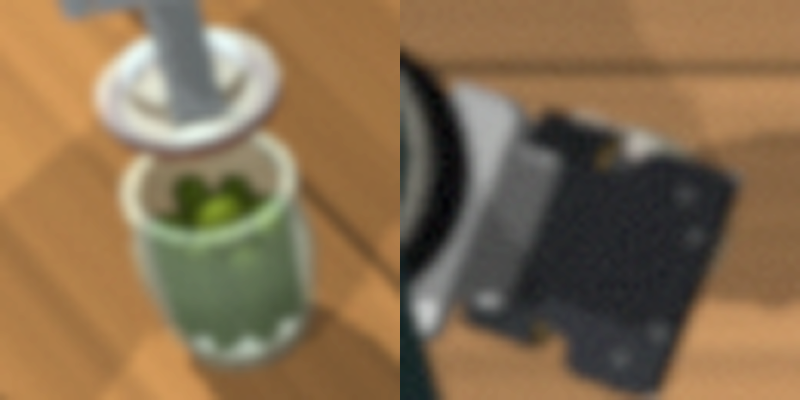

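Side crop: the lid hangs level with its flange spanning x 96–282, centred at about (189,88). The jar rim spans x 122–300, with its near edge at about y 245. I'll refine this with circle fits on the depth clouds and with the pixel rays.

```bash
cat >> h.py <<'E'
from scipy.optimize import least_squares
def cloud(s):
    v,u=np.mgrid[0:420,0:560]; z=s['range_z']; X=np.stack([(u-s['cx'])/s['fx']*z,(v-s['cy'])/s['fy']*z,z],-1)
    return (X-s['t'])@s['R']
def proj(s,X): p=(s['R']@X.T).T+s['t']; return np.c_[s['fx']*p[:,0]/p[:,2]+s['cx'],s['fy']*p[:,1]/p[:,2]+s['cy']]
def near(s,c,zlo,zhi,r):
    P=cloud(s); m=(s['range_z']>0)&(P[...,2]>zlo)&(P[...,2]<zhi)&(np.hypot(P[...,0]-c[0],P[...,1]-c[1])<r); return P[m]
def circ(P,rmin,rmax,r0):
    f=lambda c:np.clip(np.hypot(P[:,0]-c[0],P[:,1]-c[1])-rmax,0,None)+np.clip(rmin-np.hypot(P[:,0]-c[0],P[:,1]-c[1]),0,None)
    return least_squares(f,r0,loss='soft_l1',f_scale=.001)
E
python3 - <<'E'
from h import *
for n in('top','side','s7'):
    s=load(n)
    P=near(s,(.523,.254),.074,.088,.042); print(n,len(P),np.median(P[:,2]) if len(P) else 0)
    if len(P)>20:
        r=circ(P,.028,.0335,(.523,.254)); print(' rim',r.x.round(4),r.cost, P.min(0).round(4),P.max(0).round(4))
s=load('s7'); P=near(s,(.523,.254),.115,.145,.045)
Q=P[(P[:,2]>.126)&(P[:,2]<.136)]; print('lid',len(P),len(Q),np.median(Q[:,2]),Q.min(0),Q.max(0))
r=circ(Q,.022,.0335,(.523,.253)); print(r.x,r.cost)
# pixel extents: lid flange
th=np.linspace(0,2*np.pi,90)
ring=lambda c,r,z:np.c_[c[0]+r*np.cos(th),c[1]+r*np.sin(th),th*0+z]
for c,r,z in(((.5245,.252),.0335,.1317),((.5245,.252),.0335,.1267),((.523,.254),.0335,.08)):
    p=proj(s,ring(c,r,z)); e=np.r_[p.min(0),p.max(0)]; print(z,e.round(1),((e-[145,140,145,140]+.5)*400/65).round(0))
E
```

```text
top 252 0.07914408846990603
 rim [0.5239 0.2545] 2.0592666853199117e-06 [0.4917 0.2211 0.0741] [0.5566 0.2891 0.0831]
side 255 0.08092867757252838
 rim [0.524  0.2556] 1.950817575025347e-05 [0.4913 0.2212 0.074 ] [0.5576 0.2897 0.0852]
s7 196 0.08091150853980072
 rim [0.5244 0.2554] 7.854168854305414e-06 [0.4914 0.2214 0.0741] [0.5575 0.2856 0.0845]
lid 377 250 0.13305006931026414 [0.49163399 0.2185341  0.12602104] [0.55849449 0.28575859 0.13595296]
[0.52491446 0.25283504] 6.586991601098027e-06
0.1317 [160.7 144.9 190.2 163.9] [100.  33. 282. 150.]
0.1267 [161.2 146.5 190.6 165.5] [103.  43. 284. 160.]
0.08 [164.6 161.3 192.9 180.3] [124. 134. 298. 251.]
```

The two methods agree that the lid must move about (-1.0, +2.3) mm. I'll apply that and lower to just above the mouth.

Emit:
carry_out:
  commands:
    - [0.0017, 0.0018, 0.006, 0, 0, 0]
    - [0.0017, 0.0018, 0.015, 0, 0, 0]
    - [0.0017, 0.0018, 0.024, 0, 0, 0]
    - [0.0017, 0.0018, 0.03, 0, 0, 0]
    - [0.0017, 0.0018, 0.032, 0, 0, 0]

```text
time: 10.1
tool_pos: [0.5222, 0.2549, 0.074]
ee_rot: [-3.14, -0.002, 2.8]
wrist_force: [-0.0, -0.6, 0.1]
width: 0.043
finger_force: 30.0
```

Emit:
carry_out:
  commands:
    - [0, 0, 0, 0, 0, 0]
    - [0, 0, 0, 0, 0, 0]
    - [0, 0, 0, 0, 0, 0]
    - [0, 0, 0, 0, 0, 0]
    - [0, 0, 0, 0, 0, 0]

```text
time: 10.6
tool_pos: [0.5233, 0.2553, 0.0762]
ee_rot: [3.141, 0.001, 2.8]
wrist_force: [0.4, 0.5, -1.6]
width: 0.0427
finger_force: 30.0
```

```bash
python3 - <<'E'
from h import *
s=snapshot('side'); np.savez('pics/s8.npz',**s)
o=get_obs();p=o['tool_pos'];print(o['time'],p,o['ee_rot'],o['wrist_force'],o['width'])
P=near(s,p,p[2]+.019,p[2]+.03,.045); r=circ(P,.022,.0335,p[:2]); print('lid',len(P),np.median(P[:,2]),r.x,r.cost)
P=near(s,p,.07,.079,.045); r=circ(P,.028,.0335,p[:2]); print('rim',len(P),r.x)
save('p8',dict(img=cv2.resize(s['img'][140:215,140:240],(800,600),interpolation=2)))
E
```

```text
10.65 [0.52325199 0.25530071 0.07605291] [3.14122185e+00 3.48565618e-04 2.79981126e+00] [ 0.05056311 -0.65746917 -1.17331583] 0.04316410638723812
lid 241 0.10140328678509669 [0.52407543 0.25616863] 1.2405707865177648e-05
rim 58 [0.52399503 0.2544597 ]
```

View pics/p8.png

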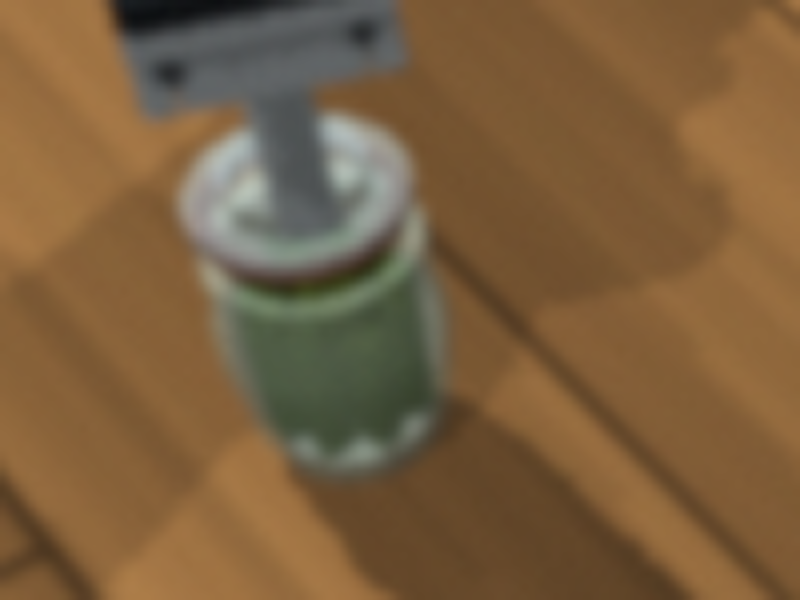

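Side view: the lid is level and just above the mouth. The fits give a lid centre of (0.5241,0.2562) and a rim centre of about (0.5242,0.2555), which is within 1 mm. I'll descend gently.

Emit:
carry_out:
  commands:
    - [0, -0.0004, 0.002, 0, 0, 0]
    - [0, -0.0004, 0.004, 0, 0, 0]
    - [0, -0.0004, 0.006, 0, 0, 0]
    - [0, -0.0004, 0.008, 0, 0, 0]
    - [0, -0.0004, 0.009, 0, 0, 0]

```text
time: 11.15
tool_pos: [0.5228, 0.2548, 0.0664]
ee_rot: [-3.141, -0.0, 2.8]
wrist_force: [-0.2, 0.5, -2.2]
width: 0.0425
finger_force: 30.0
```

Emit:
carry_out:
  commands:
    - [0, 0, 0.0005, 0, 0, 0]
    - [0, 0, 0.001, 0, 0, 0]
    - [0, 0, 0.0015, 0, 0, 0]
    - [0, 0, 0.002, 0, 0, 0]
    - [0, 0, 0.002, 0, 0, 0]

```text
time: 11.65
tool_pos: [0.523, 0.2548, 0.0647]
ee_rot: [-3.142, -0.0, 2.8]
wrist_force: [-0.2, -0.9, -0.7]
width: 0.0431
finger_force: 30.0
```

The plug is in the mouth with no side load. Now I'll press gently and build up.

Emit:
carry_out:
  commands:
    - [0, 0, 0.0003, 0, 0, 0]
    - [0, 0, 0.0006, 0, 0, 0]
    - [0, 0, 0.001, 0, 0, 0]
    - [0, 0, 0.0014, 0, 0, 0]
    - [0, 0, 0.0014, 0, 0, 0]

```text
time: 12.15
tool_pos: [0.5231, 0.2549, 0.0639]
ee_rot: [3.141, 0.0, 2.8]
wrist_force: [-0.4, -0.5, 1.8]
width: 0.0432
finger_force: 30.0
```

Emit:
carry_out:
  commands:
    - [0, 0, 0.0003, 0, 0, 0]
    - [0, 0, 0.0006, 0, 0, 0]
    - [0, 0, 0.0008, 0, 0, 0]
    - [0, 0, 0.0008, 0, 0, 0]
    - [0, 0, 0.0008, 0, 0, 0]

```text
time: 12.65
tool_pos: [0.5232, 0.2549, 0.0633]
ee_rot: [3.141, 0.001, 2.8]
wrist_force: [-2.0, -1.2, 5.8]
width: 0.0428
finger_force: 30.0
```

```bash
python3 - <<'E'
from h import *
s=snapshot('side'); np.savez('pics/s9.npz',**s)
o=get_obs();p=o['tool_pos'];print(o['time'],p,o['ee_rot'],o['wrist_force'],o['wrist_torque'],o['width'])
P=near(s,p,p[2]+.019,p[2]+.03,.045); r=circ(P,.022,.0335,p[:2]); print('lid',len(P),np.median(P[:,2]),r.x)
E
```

```text
12.7 [0.52315749 0.25490469 0.0632923 ] [3.14113636e+00 5.48695600e-04 2.79980249e+00] [-1.89835761 -0.75249809  4.82402835] [-0.1994622   0.44850128 -0.02048096] 0.04288463891614734
lid 247 0.088735928928762 [0.52369978 0.25631533]
```

Contact is at the expected height and the push is about 5–6 N. I'll add push with a slight -x trim for the arm's bending.

Emit:
carry_out:
  commands:
    - [0.0002, 0.0, 0.0003, 0, 0, 0]
    - [0.0004, 0.0, 0.0006, 0, 0, 0]
    - [0.0005, 0.0, 0.0009, 0, 0, 0]
    - [0.0005, 0.0, 0.0009, 0, 0, 0]
    - [0.0005, 0.0, 0.0009, 0, 0, 0]

```text
time: 13.2
tool_pos: [0.5232, 0.2549, 0.0631]
ee_rot: [3.141, 0.002, 2.8]
wrist_force: [-1.1, -1.5, 5.7]
width: 0.043
finger_force: 30.0
```

Emit:
carry_out:
  commands:
    - [0, 0, 0.0001, 0, 0, 0]
    - [0.0001, 0, 0.0003, 0, 0, 0]
    - [0.0002, 0, 0.0004, 0, 0, 0]
    - [0.0002, 0, 0.0004, 0, 0, 0]
    - [0.0002, 0, 0.0004, 0, 0, 0]

```text
time: 13.7
tool_pos: [0.5232, 0.2549, 0.0629]
ee_rot: [3.141, 0.002, 2.8]
wrist_force: [-1.2, -1.7, 7.9]
width: 0.0436
finger_force: 30.0
```

```bash
python3 - <<'E'
from h import *
s=snapshot('side'); np.savez('pics/s10.npz',**s)
o=get_obs();p=o['tool_pos'];print(o['time'],p,o['ee_rot'],o['wrist_force'],o['wrist_torque'],o['width'])
P=near(s,p,p[2]+.019,p[2]+.03,.045); r=circ(P,.022,.0335,p[:2]); print('lid',len(P),np.median(P[:,2]),r.x)
E
```

```text
13.75 [0.52318413 0.25493727 0.06289714] [3.14073542e+00 2.23790136e-03 2.79964527e+00] [-2.40390051 -1.9085322   8.6496122 ] [-0.42849645  0.37045407  0.00426761] 0.04292908410916437
lid 247 0.08831968648148066 [0.52379618 0.25598909]
```

The push is about 9–10 N including the lid's weight. One last small increment, then hold.

Emit:
carry_out:
  commands:
    - [0.0001, -0.0001, 0.0001, 0, 0, 0]
    - [0.0002, -0.0002, 0.0002, 0, 0, 0]
    - [0.0002, -0.0002, 0.0003, 0, 0, 0]
    - [0.0002, -0.0002, 0.0003, 0, 0, 0]
    - [0.0002, -0.0002, 0.0003, 0, 0, 0]

```text
time: 14.25
tool_pos: [0.5232, 0.2549, 0.0629]
ee_rot: [3.14, 0.003, 2.8]
wrist_force: [-2.8, -2.4, 7.8]
width: 0.0429
finger_force: 30.0
```

Emit:
carry_out:
  commands:
    - [0, 0, 0, 0, 0, 0]
    - [0, 0, 0, 0, 0, 0]
    - [0, 0, 0, 0, 0, 0]
    - [0, 0, 0, 0, 0, 0]
    - [0, 0, 0, 0, 0, 0]

```text
time: 14.75
tool_pos: [0.5232, 0.2549, 0.0628]
ee_rot: [3.14, 0.003, 2.8]
wrist_force: [-1.4, -1.1, 8.1]
width: 0.0429
finger_force: 30.0
```

Emit:
carry_out:
  commands:
    - [0, 0, 0, 0, 0, 0]
    - [0, 0, 0, 0, 0, 0]
    - [0, 0, 0, 0, 0, 0]
    - [0, 0, 0, 0, 0, 0]
    - [0, 0, 0, 0, 0, 0]

```text
time: 15.25
tool_pos: [0.5232, 0.2549, 0.0628]
ee_rot: [3.14, 0.003, 2.8]
wrist_force: [-1.4, -1.2, 7.6]
width: 0.0432
finger_force: 30.0
```

Emit:
carry_out:
  commands:
    - [0, 0, 0, 0, 0, 0]
    - [0, 0, 0, 0, 0, 0]
    - [0, 0, 0, 0, 0, 0]
    - [0, 0, 0, 0, 0, 0]
    - [0, 0, 0, 0, 0, 0]

```text
time: 15.75
tool_pos: [0.5232, 0.255, 0.0628]
ee_rot: [3.14, 0.003, 2.8]
wrist_force: [-1.5, -0.7, 8.0]
width: 0.0428
finger_force: 30.0
```

Emit:
carry_out:
  commands:
    - [0, 0, 0, 0, 0, 0]
    - [0, 0, 0, 0, 0, 0]
    - [0, 0, 0, 0, 0, 0]
    - [0, 0, 0, 0, 0, 0]
    - [0, 0, 0, 0, 0, 0]

```text
time: 16.25
tool_pos: [0.5232, 0.2549, 0.0628]
ee_rot: [3.14, 0.003, 2.8]
wrist_force: [-1.4, -2.0, 8.1]
width: 0.0433
finger_force: 30.0
```

```bash
python3 - <<'E'
from h import *
s=snapshot('side'); np.savez('pics/s11.npz',**s)
o=get_obs();p=o['tool_pos'];print(o['time'],p,o['ee_rot'],o['wrist_force'],o['width'])
save('p11',dict(img=cv2.resize(s['img'][140:215,140:240],(800,600),interpolation=2)))
E
```

```text
16.3 [0.52319105 0.25492815 0.06285346] [3.14024814e+00 2.77508259e-03 2.79968800e+00] [-1.3717755  -1.66522981  7.96901303] 0.04280668842082553
```

View pics/p11.png

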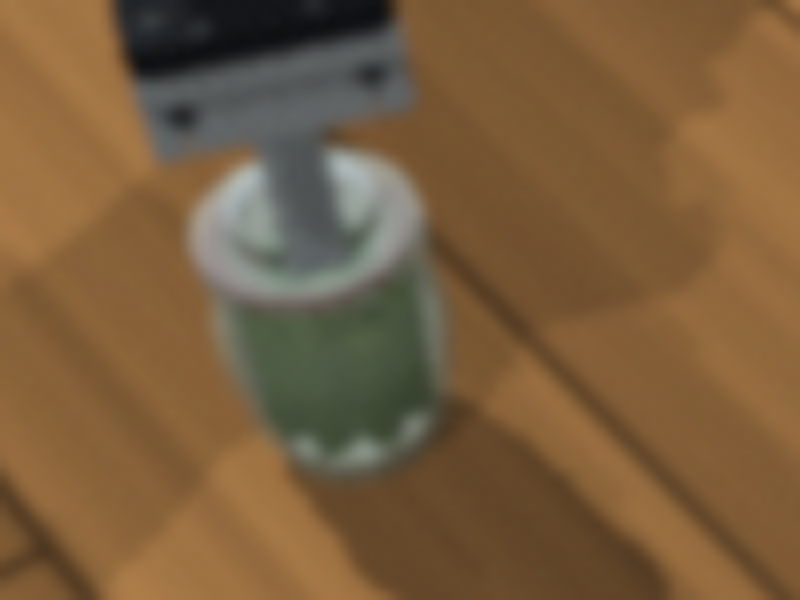

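The lid is seated level in the mouth, rim to flange, with the wrist force steady at 8 N. I'll nudge it nearer 10 N and hold for over three seconds.

Emit:
carry_out:
  commands:
    - [0.0001, -0.0001, 0.0002, 0, 0, 0]
    - [0.0002, -0.0001, 0.0004, 0, 0, 0]
    - [0.0002, -0.0001, 0.0006, 0, 0, 0]
    - [0.0002, -0.0001, 0.0007, 0, 0, 0]
    - [0.0002, -0.0001, 0.0007, 0, 0, 0]

```text
time: 16.8
tool_pos: [0.5232, 0.2549, 0.0626]
ee_rot: [3.14, 0.003, 2.8]
wrist_force: [-1.9, -1.6, 10.1]
width: 0.0431
finger_force: 30.0
```

Emit:
carry_out:
  commands:
    - [0, 0, 0, 0, 0, 0]
    - [0, 0, 0, 0, 0, 0]
    - [0, 0, 0, 0, 0, 0]
    - [0, 0, 0, 0, 0, 0]
    - [0, 0, 0, 0, 0, 0]

```text
time: 17.3
tool_pos: [0.5232, 0.2549, 0.0626]
ee_rot: [3.14, 0.003, 2.8]
wrist_force: [-1.4, -1.7, 8.7]
width: 0.0427
finger_force: 30.0
```

Emit:
carry_out:
  commands:
    - [0, 0, 0, 0, 0, 0]
    - [0, 0, 0, 0, 0, 0]
    - [0, 0, 0, 0, 0, 0]
    - [0, 0, 0, 0, 0, 0]
    - [0, 0, 0, 0, 0, 0]

```text
time: 17.8
tool_pos: [0.5232, 0.2549, 0.0626]
ee_rot: [3.14, 0.003, 2.8]
wrist_force: [-1.7, -2.0, 8.4]
width: 0.0431
finger_force: 30.0
```

Emit:
carry_out:
  commands:
    - [0, 0, 0, 0, 0, 0]
    - [0, 0, 0, 0, 0, 0]
    - [0, 0, 0, 0, 0, 0]
    - [0, 0, 0, 0, 0, 0]
    - [0, 0, 0, 0, 0, 0]

```text
time: 18.3
tool_pos: [0.5232, 0.2549, 0.0626]
ee_rot: [3.14, 0.003, 2.8]
wrist_force: [-1.2, -2.6, 8.8]
width: 0.0433
finger_force: 30.0
```

Emit:
carry_out:
  commands:
    - [0, 0, 0, 0, 0, 0]
    - [0, 0, 0, 0, 0, 0]
    - [0, 0, 0, 0, 0, 0]
    - [0, 0, 0, 0, 0, 0]
    - [0, 0, 0, 0, 0, 0]

```text
time: 18.8
tool_pos: [0.5232, 0.2549, 0.0626]
ee_rot: [3.14, 0.003, 2.8]
wrist_force: [-2.3, -0.7, 9.2]
width: 0.0432
finger_force: 30.0
```

Emit:
carry_out:
  commands:
    - [0, 0, 0, 0, 0, 0]
    - [0, 0, 0, 0, 0, 0]
    - [0, 0, 0, 0, 0, 0]
    - [0, 0, 0, 0, 0, 0]
    - [0, 0, 0, 0, 0, 0]

```text
time: 19.3
tool_pos: [0.5232, 0.2549, 0.0626]
ee_rot: [3.14, 0.003, 2.8]
wrist_force: [-2.4, -2.1, 8.4]
width: 0.0434
finger_force: 30.0
```

Emit:
carry_out:
  commands:
    - [0, 0, 0, 0, 0, 0]
    - [0, 0, 0, 0, 0, 0]
    - [0, 0, 0, 0, 0, 0]
    - [0, 0, 0, 0, 0, 0]
    - [0, 0, 0, 0, 0, 0]

```text
time: 19.8
tool_pos: [0.5232, 0.2549, 0.0626]
ee_rot: [3.14, 0.003, 2.8]
wrist_force: [-0.6, -1.8, 9.0]
width: 0.043
finger_force: 30.0
```

Emit:
carry_out:
  commands:
    - [0, 0, 0, 0, 0, 0]
    - [0, 0, 0, 0, 0, 0]
    - [0, 0, 0, 0, 0, 0]
    - [0, 0, 0, 0, 0, 0]
    - [0, 0, 0, 0, 0, 0]

```text
time: 20.3
tool_pos: [0.5232, 0.2549, 0.0626]
ee_rot: [3.14, 0.003, 2.8]
wrist_force: [-2.4, -1.3, 8.7]
width: 0.0428
finger_force: 30.0
```

Emit:
carry_out:
  commands:
    - [0, 0, 0, 0, 0, 0]
    - [0, 0, 0, 0, 0, 0]
    - [0, 0, 0, 0, 0, 0]
    - [0, 0, 0, 0, 0, 0]
    - [0, 0, 0, 0, 0, 0]

```text
time: 20.8
tool_pos: [0.5232, 0.2549, 0.0626]
ee_rot: [3.14, 0.003, 2.8]
wrist_force: [-1.0, -2.3, 9.8]
width: 0.043
finger_force: 30.0
```

The wrist force has held at 9 N, about 10 N on the ring with the lid's weight, for four seconds. I'm handing in while still pressing.

```bash
python3 -c "
from bench import *
print(close_job())"
```

```text
the job is handed in; nothing more can be done
None
```

The glass lid sits level and within about 1 mm of centre in the gherkin jar's mouth; I held it with a steady push of about 10 N for four seconds and handed in still pressing, with nothing else moved.

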